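# Face up the tin display on a grocery counter

## Robot

A 6-joint arm with a two-finger parallel gripper is mounted at the origin on the work surface. World frame = base frame: x ahead of the robot, y to its left, z up, the work surface at z = 0. Lengths are in m, angles in rad, forces in N, time in s.
With the tool pointing down it reaches from about 0.35 to 0.975 m from the base axis. Payload 4.9 kg.
Tool frame: the origin (TCP) lies at the very end of the fingers, on their centre line; the grasp point (between the pads) lies behind it (manip.pinch_z is the y of the grasp point in the tool frame, in m); y points along the fingers, x is the direction in which the jaws open and shut, and the axes are right-handed (so a half turn about y gives the same grasp; the last joint's range is limited). The gripper opens to 85 mm and grips with 20 to 120 N. Pads are 22 mm wide; open, the fingers measure 114 mm over their backs; the gripper's body (76 mm by 85 mm) begins 54 mm behind the grasp point. The pads swing forward as they close: fully open they stand 13 mm farther back than shut.
Start: joints at [-1.395, 0.053, 1.613, -0, 1.476, -0.119], TCP at [0.182, -0.598, 0.231] pointing down, gripper open.
Joint ranges: [-3.01, 3.01], [-1.01, 2.22], [0.06, 2.58], [-1.02, 4.17], [0.09, 2.62], [-3.14, 3.14]. Speed limits (rad/s): [2.57, 2.57, 3.14, 3.14, 3.14, 3.14].

## Interface

Orientations are given as a unit quaternion [w, x, y, z].
In Python, from plant import manip gives the robot as it stands.
- The arm moves only by the tool drive_tool, never from a script. Its argument "motion" is a list of rows, each a list of 3 entries, a list of its own where there are three numbers: the shift along the tool's x, y, z in units of 25 mm (1.0 is 25 mm), then the turn, a rotation vector about the tool's x, y, z in units of 5 degrees (1.0 is 5 degrees), then the closure, from -1 (fully open) to 1 (shut). A call has 1 to 12 rows; each row shifts and turns the commanded pose from where the row before left it, along the tool's axes as they then stand; what a row does not reach is not made up. A row lasts 1/10 s, in which the tool goes at most 50 mm and 8.59 degrees, less where a joint would pass 70% of its speed; a pose out of reach is approached as far as the arm can. A call is refused whole if a number of a shift passes 1 or a number of a turn 1, either way. A call with a gripper value outside its range is refused whole. The fingers move at their own pace and stop on an object; the grip force is fixed at half the most. Time passes only in rows, so rows that do not move let the fingers close. It gives the time, the measured TCP pose, the force and the opening at its end, in the units of the state.
- manip.state(): the state, without advancing time (a new reading comes with each control period).
- manip.grab_frame(name): name is "scene" or "top" or "wrist"; returns a dict with "img" (400x640x3 uint8, blue, green, red), "range_z" (400x640 float32, m along the optical axis (not along the pixel's ray), 0 where there is no reading), "camera_matrix" (3x3 intrinsics, pixels), "world_from_camera" (4x4, takes a point from camera to world coordinates); the wrist camera has in their place "T_tool_cam" (4x4, takes a point from camera to tool coordinates, whose origin is the TCP and whose axes are the tool frame's). Camera axes: x right, y down, z forward; pixel columns grow to the right and rows downward; lengths in m; the calibration is good to about 2 mm. A picture is of the moment at which its call begins: read the wrist's pose just before it.
- manip.job_done(): hands the job in, once; it reports no verdict.
The state is a dict: "time": time; "joint_pos": joint angles; "joint_vel": joint speeds; "joint_efforts": joint torques, N m; "tool_pos": TCP position; "tool_rot": TCP orientation; "contact_force": force on the tool from outside, world axes, zero at the start; "ft_torque": the same for the moment, N m; "gripper_width": opening from 0.0 (shut) to 1.0 (fully open).
Only numpy, scipy, OpenCV 4.12 (cv2) and the standard library are available. Lean on these libraries where they do the work, as an engineer would, in place of code of your own. Each camera call takes 0.05 s, during which the arm holds its last target. There are 200 camera calls.

## Task

Sort the four loose tins on the shop counter into the four cardboard display trays: each tin goes upright on the middle of the paper mat in the front of the tray that already holds a tin of the same shape and size, and the oblong tin lies squared up with its mate, long side across the tray. Set every tin down rather than dropping it, and leave the two glass jars standing where they are.

Things in the scene. Friction and masses are not known exactly. Their poses are not given: they have to be found in the camera images.
- tin_flat_mid (a point): Loose flat round tin, steel with a paper band: diameter 68 mm, height 34 mm, about 0.17 kg. Origin at its centre, half-way up; z up along its axis.
- tin_oblong_mid (a point): Loose flat oblong tin with rounded corners, steel with a paper band: 60 mm along its own x, 104 mm along its own y, height 28 mm, about 0.16 kg. Origin at its centre, half-way up; z up.
- tin_small_mid (a point): Loose small round tin, steel with a paper band: diameter 50 mm, height 52 mm, about 0.12 kg. Origin at its centre, half-way up; z up along its axis.
- tin_tall_mid (a point): Loose tall round tin, steel with a paper band: diameter 58 mm, height 100 mm, about 0.28 kg. Origin at its centre, half-way up; z up along its axis.
- spot_flat (a point): Centre of the white paper mat in the empty front half of the fixed cardboard tray whose back half holds a matching flat round tin (diameter 68, height 34 mm), also fixed. Point on the tray floor, 3 mm above the counter; x to the tray's back (fixed tin's centre 100 mm away), y across, z up. Tray 200 (x) by 135 mm (y), ends 50 mm in front; lip 4 mm thick, top 9 mm above the counter.
- spot_oblong (a point): Centre of the white paper mat in the empty front half of the fixed cardboard tray whose back half holds a matching flat oblong tin (60 mm along the tray's x, 104 mm along its y, height 28 mm), also fixed. Point on the tray floor, 3 mm above the counter; x to the tray's back (fixed tin's centre 100 mm away), y across, z up. Tray 200 (x) by 135 mm (y), ends 50 mm in front; lip 4 mm thick, top 9 mm above the counter.
- spot_small (a point): Centre of the white paper mat in the empty front half of the fixed cardboard tray whose back half holds a matching small round tin (diameter 50, height 52 mm), also fixed. Point on the tray floor, 3 mm above the counter; x to the tray's back (fixed tin's centre 100 mm away), y across, z up. Tray 200 (x) by 135 mm (y), ends 50 mm in front; lip 4 mm thick, top 9 mm above the counter.
- spot_tall (a point): Centre of the white paper mat in the empty front half of the fixed cardboard tray whose back half holds a matching tall round tin (diameter 58, height 100 mm), also fixed. Point on the tray floor, 3 mm above the counter; x to the tray's back (fixed tin's centre 100 mm away), y across, z up. Tray 200 (x) by 135 mm (y), ends 50 mm in front; lip 4 mm thick, top 9 mm above the counter.
- jar_a_mid (a point): Bystander: amber glass jar with a dark metal lid, diameter 62 mm, height 86 mm, standing loose on the counter. Origin at its centre, half-way up. Stays where it is.
- jar_b_mid (a point): Bystander: amber glass jar with a dark metal lid, diameter 62 mm, height 86 mm, standing loose on the counter. Origin at its centre, half-way up. Stays where it is.
Not all that is in view belongs to the job. What is shaped like the part that bears tin_tall_mid but purple is not meant.

How it is judged:
At the end, for the whole second after the job is handed in: Each of the four tins stands upright (within 0.1 rad) and at rest on the floor of the tray with its mate, its centre within 15 mm (horizontally) of the paper mat's centre; the oblong tin's long axis is within 0.2 rad of the tray's y; both jars are within 30 mm of where they began (horizontal distance between tin_flat_mid and spot_flat below 0.015 m and z of tin_flat_mid in the frame of spot_flat between 0.013 and 0.021 m and angle between each of tin_flat_mid, tin_oblong_mid, tin_small_mid, tin_tall_mid's own z axis and vertical below 0.1 rad and linear speed of each of tin_flat, tin_oblong, tin_small, tin_tall below 0.02 m/s and angular speed of each of tin_flat, tin_oblong, tin_small, tin_tall below 0.2 rad/s and horizontal distance between tin_oblong_mid and spot_oblong below 0.015 m and z of tin_oblong_mid in the frame of spot_oblong between 0.01 and 0.018 m and horizontal distance between tin_small_mid and spot_small below 0.015 m and z of tin_small_mid in the frame of spot_small between 0.022 and 0.03 m and horizontal distance between tin_tall_mid and spot_tall below 0.015 m and z of tin_tall_mid in the frame of spot_tall between 0.046 and 0.054 m and angle between the y axis of tin_oblong_mid and the y axis of spot_oblong, either way round below 0.2 rad and not (distance of jar_a_mid from where it was at the start of the episode above 0.03 m) and not (distance of jar_b_mid from where it was at the start of the episode above 0.03 m)); the robot touches nothing.
It fails at once if a glass jar is moved more than 30 mm from where it stood (distance of any of jar_a_mid, jar_b_mid from where it was at the start of the episode above 0.03 m).
It fails at once if a tin is dropped into its tray from a height (falls free at more than 0.7 m/s) ((horizontal distance between tin_flat_mid and spot_flat below 0.04 m and contact force between the fingers and tin_flat below 0.05 N and linear speed of tin_flat above 0.7 m/s) or (horizontal distance between tin_oblong_mid and spot_oblong below 0.04 m and contact force between the fingers and tin_oblong below 0.05 N and linear speed of tin_oblong above 0.7 m/s) or (horizontal distance between tin_small_mid and spot_small below 0.04 m and contact force between the fingers and tin_small below 0.05 N and linear speed of tin_small above 0.7 m/s) or (horizontal distance between tin_tall_mid and spot_tall below 0.04 m and contact force between the fingers and tin_tall below 0.05 N and linear speed of tin_tall above 0.7 m/s)).
It also fails if it takes over 109 s, if anything falls off the work surface, if the arm or the gripper's body presses on something with over 40 N, if the wrist force passes 120 N, or if a joint passes its speed limit or range.

## Working session

There is one attempt and no reset: what is moved stays moved. The work goes in short steps, Python scripts to look and compute and a tool call to move; the robot and the scene stay as the last step left them, time stands still between calls to the robot, and variables do not carry over. Pictures are saved under pics/ and viewed, about 12 in all and at most 16, crops included, and the job is handed in when it is done.

Besides the shell and the picture viewer there is one more tool, called after "Emit:" by a JSON object that holds its "op" and its "data". drive_tool: Moves the arm, as the interface text tells. Its arguments: {"type":"object","properties":{"motion":{"type":"array","items":{"type":"array"}}},"required":["motion"]}

```bash
mkdir -p pics; ls
cat > h.py <<'E'
import numpy as np, cv2
from plant import manip
from scipy.spatial.transform import Rotation as R
def grab(n):
    s=manip.state(); f=manip.grab_frame(n)
    if n=='wrist':
        T=np.eye(4); q=s['tool_rot']; T[:3,:3]=R.from_quat([q[1],q[2],q[3],q[0]]).as_matrix(); T[:3,3]=s['tool_pos']
        f['world_from_camera']=T@np.array(f['T_tool_cam'])
    return f
def cloud(f):
    K=np.array(f['camera_matrix']);z=f['range_z'];v,u=np.indices(z.shape)
    P=np.stack([(u-K[0,2])/K[0,0]*z,(v-K[1,2])/K[1,1]*z,z],-1)
    T=np.array(f['world_from_camera']); W=P@T[:3,:3].T+T[:3,3]; W[z<=0]=np.nan; return W
def ray(f,u,v,h):
    K=np.array(f['camera_matrix']);T=np.array(f['world_from_camera'])
    d=T[:3,:3]@np.array([(u-K[0,2])/K[0,0],(v-K[1,2])/K[1,1],1]);o=T[:3,3]
    return o+d*(h-o[2])/d[2]
E
python3 - <<'E'
from h import *
import pickle
print(manip.state(), manip.pinch_z)
for n in('scene','top'):
    f=grab(n); cv2.imwrite(f'pics/{n}0.png',f['img']); pickle.dump({k:f[k] for k in f},open(n+'0.pkl','wb')); print(n,np.array(f['world_from_camera']).round(3).tolist(),(f['range_z']>0).mean())
E
```

```text
pics
{'time': 0.0, 'joint_pos': array([-1.39501481e+00,  5.33810837e-02,  1.61428051e+00,  8.37165994e-08,
        1.47603590e+00, -1.19001129e-01]), 'joint_vel': array([-0.00021931,  0.00044204,  0.00048075,  0.00138182,  0.00035735,
       -0.00103254]), 'joint_efforts': array([ 2.82885139e-04, -3.93683338e+01, -3.70175672e+01, -1.59381507e-04,
        7.02486388e-03,  1.01444238e-05]), 'tool_pos': array([ 0.18147167, -0.59741877,  0.23005608]), 'tool_rot': array([ 0.56851866, -0.5674965 ,  0.42169033, -0.42060851]), 'contact_force': array([0.00951769, 0.18551691, 0.86320922]), 'ft_torque': array([0.02861933, 0.03094766, 0.02234315]), 'gripper_width': 1.0010111157565293} -0.0187
scene [[-0.555, 0.545, -0.628, 1.17], [0.832, 0.37, -0.414, 0.51], [0.007, -0.752, -0.659, 0.834], [0.0, 0.0, 0.0, 1.0]] 0.9959609375
top [[-0.021, -0.991, 0.13, 0.333], [-1.0, 0.02, -0.003, 0.07], [0.001, -0.13, -0.992, 0.924], [0.0, 0.0, 0.0, 1.0]] 0.99605078125
```

View pics/scene0.png

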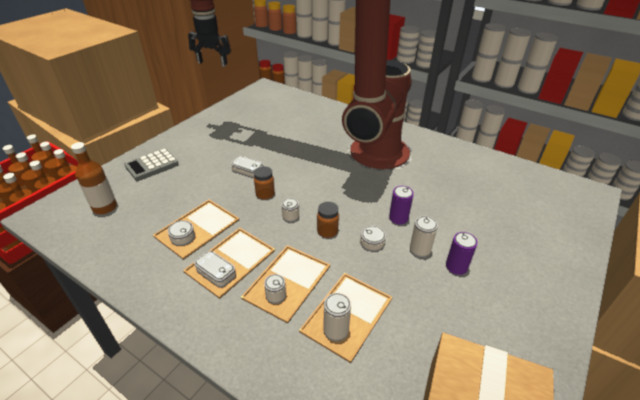

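View pics/top0.png

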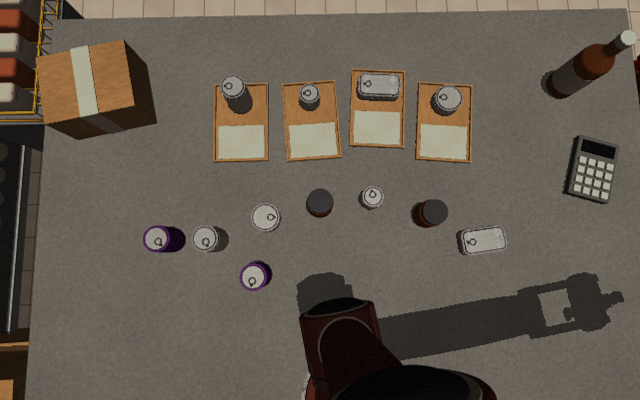

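The top view has the loose white tall tin at (206,238). Its purple lookalikes, not meant, are at (158,238) and (254,276). The other loose tins are flat (265,216), small (372,196) and oblong (482,240). The jars are at (320,202) and (433,212). The trays, left to right, are tall (mat 241,142), small (314,142), oblong (377,128) and flat (444,143). The fixed mates in the back halves are not to be grasped.

```bash
cat > m.py <<'E'
from h import *
import pickle
f=pickle.load(open('top0.pkl','rb')); g=pickle.load(open('scene0.pkl','rb'))
W=cloud(f); S=cloud(g)
things=dict(tall=(206,238),flat=(265,216),small=(372,196),obl=(482,240),jarA=(320,202),jarB=(433,212),pur1=(158,238),pur2=(254,276),Ftall=(233,86),Fsmall=(309,93),Fobl=(380,85),Fflat=(447,99))
table=np.nanmedian(W[300:320,480:560,2]);print('table z',table, S[200,560])
for n,(u,v) in things.items():
    p=W[v-3:v+4,u-3:u+4].reshape(-1,3); h=np.nanmedian(p[:,2])
    m=(np.abs(W[...,2]-h)<0.007).astype(np.uint8)
    k,lab,st,c=cv2.connectedComponentsWithStats(m); l=lab[v,u]
    cs,_=cv2.findContours((lab==l).astype(np.uint8),cv2.RETR_EXTERNAL,cv2.CHAIN_APPROX_NONE)
    q=np.array([ray(f,*x[0],h)[:2] for x in max(cs,key=len)],np.float32)
    r=cv2.minAreaRect(q)
    # second view: scene-camera points near it
    d=S.reshape(-1,3); s=d[np.hypot(d[:,0]-r[0][0],d[:,1]-r[0][1])<0.02]; hs=s[:,2]>h-.012
    sc=s[hs].mean(0) if hs.any() else np.zeros(3)
    print(n,'c',np.round(r[0],4),'sz',np.round(r[1],3),'ang',round(r[2],1),'h',round(float(h),4),'scene h',np.round(np.percentile(s[:,2],85),4) if len(s) else None)
img=f['img'].astype(int)
hsv=cv2.cvtColor(f['img'],cv2.COLOR_BGR2HSV)
for n,(u,v) in dict(tall=(241,142),small=(314,142),obl=(377,128),flat=(444,143)).items():
    z=np.nanmedian(W[v-3:v+4,u-3:u+4,2])
    m=((hsv[...,2]>170)&(W[...,2]<.02)).astype(np.uint8); k,lab,st,c=cv2.connectedComponentsWithStats(m)
    cs,_=cv2.findContours((lab==lab[v,u]).astype(np.uint8),cv2.RETR_EXTERNAL,cv2.CHAIN_APPROX_NONE)
    q=np.array([ray(f,*x[0],.003)[:2] for x in max(cs,key=len)],np.float32); r=cv2.minAreaRect(q)
    print('mat',n,np.round(r[0],4),np.round(r[1],3),round(r[2],1),'z',round(float(z),4),hsv[v,u])
E
python3 m.py
```

```text
table z 6.644564657010132e-05 [-0.07431152  0.59261869  0.00154657]
tall c [0.368  0.3124] sz [0.057 0.056] ang 45.0 h 0.1014 scene h 0.1047
flat c [0.4173 0.1923] sz [0.066 0.063] ang 88.8 h 0.0352 scene h 0.0392
small c [ 0.4579 -0.0578] sz [0.047 0.048] ang 43.4 h 0.0533 scene h 0.0573
obl c [ 0.3532 -0.3154] sz [0.06  0.106] ang 7.5 h 0.03 scene h 0.0341
jarA c [0.4466 0.0635] sz [0.053 0.054] ang 88.8 h 0.0863 scene h 0.0898
jarB c [ 0.4169 -0.1894] sz [0.057 0.053] ang 88.8 h 0.0861 scene h 0.0901
pur1 c [0.3696 0.4157] sz [0.058 0.056] ang 88.8 h 0.1017 scene h 0.1046
pur2 c [0.2841 0.209 ] sz [0.055 0.056] ang 89.8 h 0.101 scene h 0.1053
Ftall c [0.7071 0.2551] sz [0.057 0.057] ang 88.8 h 0.1047 scene h 0.1074
Fsmall c [0.7078 0.084 ] sz [0.048 0.05 ] ang 88.8 h 0.0567 scene h 0.0599
Fobl c [ 0.7363 -0.0875] sz [0.103 0.063] ang 86.2 h 0.0332 scene h 0.0371
Fflat c [ 0.6972 -0.2534] sz [0.065 0.069] ang 43.6 h 0.0389 scene h 0.0423
mat tall [0.4925 0.0626] [1.668 0.985] 88.8 z 0.004 [ 27  41 170]
mat small [0.6097 0.0784] [0.083 0.112] 3.4 z 0.0044 [ 24  44 173]
mat obl [ 0.6387 -0.0821] [0.113 0.081] 86.1 z 0.0039 [ 26  40 173]
mat flat [ 0.5995 -0.2448] [0.114 0.082] 84.6 z 0.003 [ 26  39 175]
```

```bash
cat > m2.py <<'E'
from h import *
import pickle
f=pickle.load(open('top0.pkl','rb')); W=cloud(f); hsv=cv2.cvtColor(f['img'],cv2.COLOR_BGR2HSV)
F=dict(tall=(.7071,.2551),small=(.7078,.084),obl=(.7363,-.0875),flat=(.6972,-.2534))
for n,(u,v) in dict(tall=(241,142),small=(314,142),obl=(377,128),flat=(444,143)).items():
    m=((hsv[...,2]>145)&(hsv[...,1]<75)&(hsv[...,1]>22)&(W[...,2]<.012)).astype(np.uint8)
    m=cv2.morphologyEx(m,cv2.MORPH_OPEN,np.ones((3,3),np.uint8)); k,lab,st,c=cv2.connectedComponentsWithStats(m)
    cs,_=cv2.findContours((lab==lab[v,u]).astype(np.uint8),cv2.RETR_EXTERNAL,cv2.CHAIN_APPROX_NONE)
    q=np.array([ray(f,*x[0],.003)[:2] for x in max(cs,key=len)],np.float32); r=cv2.minAreaRect(q)
    d=np.array(F[n])-r[0]
    print('mat',n,np.round(r[0],4),np.round(r[1],3),round(r[2],1),'dist',np.hypot(*d).round(4),'yaw',np.degrees(np.arctan2(d[1],d[0])).round(1))
cv2.imwrite('pics/crop.png',cv2.resize(f['img'][175:300,130:520],None,fx=2,fy=2,interpolation=cv2.INTER_CUBIC))
E
python3 m2.py
cat > go.py <<'E'
# go.py x y z yawdeg : remaining shift (tool axes after the turn) and turn about tool y, in row units
import sys; from h import *
s=manip.state(); q=s['tool_rot']; M=R.from_quat([q[1],q[2],q[3],q[0]]).as_matrix()
yaw=np.degrees(np.arctan2(M[1,0],M[0,0])); print('t',round(s['time'],1),'pos',s['tool_pos'].round(4),'jaw yaw',yaw.round(2),'toolY',M[:,1].round(3),'w',round(s['gripper_width'],3),'F',s['contact_force'].round(1),'j6',s['joint_pos'][5].round(2))
def turn(a):
    return (a+90)%180-90
if len(sys.argv)>1:
    x,y,z,a=map(float,sys.argv[1:5]); d=turn(a-yaw); T=R.from_euler('z',d,degrees=True).as_matrix()@M
    print('turn y',round(-d/5,2),'units; shift',(T.T@(np.array([x,y,z])-s['tool_pos'])/.025).round(2))
E
python3 go.py 0.3532 -0.3154 0.12 7.5
```

```text
mat tall [0.6088 0.2567] [0.083 0.112] 0.7 dist 0.0983 yaw -0.9
mat small [0.6098 0.0782] [0.084 0.114] 3.1 dist 0.0982 yaw 3.4
mat obl [ 0.6388 -0.0817] [0.113 0.083] 87.2 dist 0.0977 yaw -3.4
mat flat [ 0.5992 -0.2456] [0.114 0.083] 84.9 dist 0.0983 yaw -4.5
t 0.1 pos [ 0.1815 -0.5975  0.2302] jaw yaw -73.11 toolY [-0.     0.002 -1.   ] w 1.002 F [ 0.7  0.  -0.4] j6 -0.12
turn y -16.12 units; shift [ 8.29  4.39 10.29]
```

View pics/crop.png

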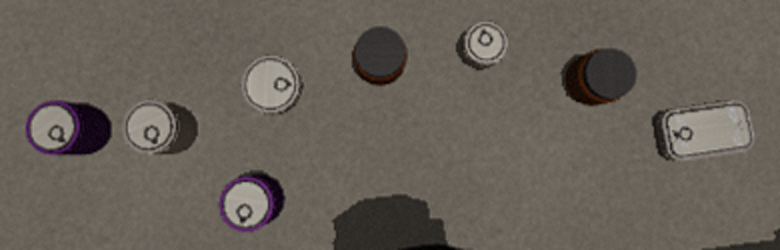

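The crop shows the white-banded tall tin at (150,127), the purple pair at (55,127) and (250,203), flat (271,84), small (485,44), oblong (703,130) and the jars. This confirms the choices. Starting with the oblong tin.

Emit:
{"op": "drive_tool", "data": {"motion": [[[0,0.3,0],[0,-1,0],-1],[[0,0.3,0],[0,-1,0],-1],[[0,0.3,0],[0,-1,0],-1],[[0,0.3,0],[0,-1,0],-1],[[0,0.3,0],[0,-1,0],-1],[[0,0.3,0],[0,-1,0],-1],[[0,0.3,0],[0,-1,0],-1],[[0,0.3,0],[0,-1,0],-1],[[0,0.3,0],[0,-1,0],-1],[[0,0.3,0],[0,-1,0],-1],[[0,0.3,0],[0,-1,0],-1],[[0,0.3,0],[0,-1,0],-1]]}}

```text
time: 1.3
tool_pos: [0.1815, -0.5976, 0.1403]
tool_rot: [0.703, -0.702, 0.08, -0.079]
contact_force: [-0.2, 0.5, -0.6]
gripper_width: 1.002
```

Emit:
{"op": "drive_tool", "data": {"motion": [[[0,0,0],[0,-1,0],-1],[[0,0,0],[0,-1,0],-1],[[0,0,0],[0,-1,0],-1],[[0,0,0],[0,-1,0],-1],[[0.9,0,1],[0,-0.1,0],-1],[[1,0,1],[0,0,0],-1],[[1,0,1],[0,0,0],-1],[[1,0,1],[0,0,0],-1],[[1,0,1],[0,0,0],-1],[[1,0,1],[0,0,0],-1],[[1,0,1],[0,0,0],-1],[[1,0,1],[0,0,0],-1]]}}

```text
time: 2.5
tool_pos: [0.3524, -0.3729, 0.1409]
tool_rot: [0.706, -0.705, -0.045, 0.046]
contact_force: [0.7, -0.7, -0.9]
gripper_width: 0.997
```

```bash
python3 go.py 0.3532 -0.3154 0.05 7.5
python3 - <<'E'
from h import *
f=grab('wrist'); cv2.imwrite('pics/w1.png',f['img'])
E
```

```text
t 2.5 pos [ 0.3524 -0.3729  0.1409] jaw yaw 7.38 toolY [-0.     0.001 -1.   ] w 0.997 F [ 0.7 -0.7 -0.9] j6 -1.09
turn y -0.02 units; shift [0.33 3.64 2.28]
```

View pics/w1.png

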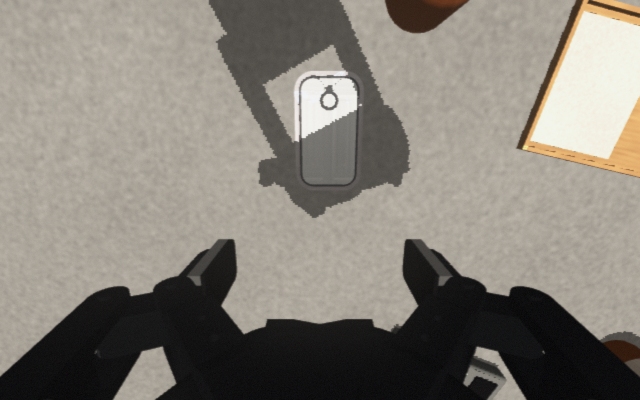

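The wrist view shows the oblong tin square to the jaws. Its top face is centred near (328,130). The open fingertips are at about (225,242) and (413,242), and a jar is at (425,10).

```bash
cat > w.py <<'E'
# w.py h [x y]: wrist-camera depth blob at height h -> centre
import sys; from h import *
h=float(sys.argv[1]); x0,y0=map(float,sys.argv[2:4])
f=grab('wrist'); W=cloud(f); m=(np.abs(W[...,2]-h)<.006)&(np.hypot(W[...,0]-x0,W[...,1]-y0)<.08)
k,lab,st,c=cv2.connectedComponentsWithStats(m.astype(np.uint8)); l=1+np.argmax(st[1:,4])
cs,_=cv2.findContours((lab==l).astype(np.uint8),cv2.RETR_EXTERNAL,cv2.CHAIN_APPROX_NONE)
hh=np.nanmedian(W[lab==l][:,2]); q=np.array([ray(f,*p[0],hh)[:2] for p in max(cs,key=len)],np.float32); r=cv2.minAreaRect(q)
print('blob c',np.round(r[0],4),'sz',np.round(r[1],3),'ang',round(r[2],1),'h',hh.round(4),'px',c[l].round(0))
E
python3 w.py 0.03 0.353 -0.315
python3 - <<'E'
from h import *
f=grab('wrist'); f['world_from_camera']=f['T_tool_cam']; P=cloud(f)
m=(P[...,1]>-.06)&(P[...,1]<.03)&(np.arange(400)[:,None]<330)
p=P[m]; print(np.percentile(p[:,1],[1,50,90,99,100]).round(4)); 
for a in (-1,1):
    s=p[p[:,0]*a>0]; t=s[s[:,1]>np.percentile(s[:,1],99.5)-.003]; print(t.min(0).round(4),t.max(0).round(4))
E
```

```text
blob c [ 0.3527 -0.3164] sz [0.06  0.102] ang 7.3 h 0.0287 px [325. 134.]
[-0.0598 -0.0397 -0.021  -0.014  -0.0108]
[-0.0489 -0.0162 -0.0097] [-0.0432 -0.0114  0.0113]
[ 0.0415 -0.016  -0.0109] [ 0.0453 -0.0108  0.0113]
```

Emit:
{"op": "drive_tool", "data": {"motion": [[[0.1,0.5,0.75],[0,0,0],-1],[[0.1,0.5,0.75],[0,0,0],-1],[[0.1,0.5,0.75],[0,0,0],-1],[[0,1,0],[0,0,0],-1],[[0,1,0],[0,0,0],-1],[[0,1,0],[0,0,0],-1],[[0,0.6,0],[0,0,0],-1],[[0,0.46,0],[0,0,0],-1],[[0,0,0],[0,0,0],-1]]}}

```text
time: 3.55
tool_pos: [0.3508, -0.3172, 0.0006]
tool_rot: [0.707, -0.705, -0.044, 0.046]
contact_force: [0.1, -0.4, -0.8]
gripper_width: 0.997
```

Emit:
{"op": "drive_tool", "data": {"motion": [[[0,0,0],[0,0,0],0.3],[[0,0,0],[0,0,0],0.3],[[0,0,0],[0,0,0],0.3],[[0,0,0],[0,0,0],0.3],[[0,0,0],[0,0,0],0.3],[[0,0,0],[0,0,0],0.3],[[0,0,0],[0,0,0],0.3]]}}

```text
time: 4.25
tool_pos: [0.3531, -0.3189, 0.0039]
tool_rot: [-0.705, 0.707, 0.046, -0.045]
contact_force: [-0.6, -0.4, 6.3]
gripper_width: 0.687
```

Emit:
{"op": "drive_tool", "data": {"motion": [[[0,-0.3,0],[0,0,0],0.3],[[0,-0.6,0],[0,0,0],0.3],[[0,-1,0],[0,0,0],0.3],[[0,-1,0],[0,0,0],0.3],[[0,-1,0],[0,0,0],0.3],[[0,-1,0],[0,0,0],0.3],[[0,-1,0],[0,0,0],0.3],[[0,-0.5,0],[0,0,0],0.3],[[0,0,0],[0,0,0],0.3]]}}

```text
time: 5.15
tool_pos: [0.3528, -0.3184, 0.1642]
tool_rot: [-0.705, 0.707, 0.046, -0.045]
contact_force: [0.3, -1.0, -1.3]
gripper_width: 0.69
```

```bash
python3 go.py 0.6388 -0.0817 0.16 -3.4
python3 - <<'E'
from h import *
f=grab('wrist'); cv2.imwrite('pics/w2.png',f['img'])
E
```

```text
t 5.2 pos [ 0.3528 -0.3184  0.1642] jaw yaw 7.4 toolY [ 0.002 -0.003 -1.   ] w 0.69 F [ 0.3 -1.  -1.3] j6 -1.02
turn y 2.16 units; shift [10.86  0.16 10.13]
```

View pics/w2.png

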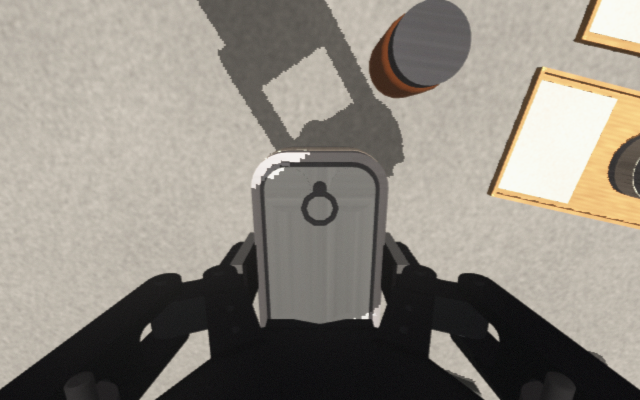

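The wrist view shows the oblong tin held level between the pads, spanning (253–388,150–320). The jar stands untouched at (430,45). Next I measure tip depth and tin offset in the tool frame.

Run:
```python
from h import *
f=grab('wrist'); f['world_from_camera']=f['T_tool_cam']; P=cloud(f)
V=np.arange(400)[:,None]; U=np.arange(640)[None]
for a,u0,u1 in ((-1,215,250),(1,390,425)):
    p=P[(U>u0)&(U<u1)&(V>225)&(V<330)]; p=p[(p[:,1]<.02)&(np.abs(p[:,0])<.06)]; t=p[p[:,1]>p[:,1].max()-.004]; print(t.min(0).round(4),t.max(0).round(4))
t=P[170:310,275:370].reshape(-1,3); print('tin top in tool',np.median(t,0).round(4),np.percentile(t[:,1],[5,95]).round(4))
b=P[(np.abs(P[...,1]-np.median(t[:,1]))<.008)&(V<320)&(V>140)&(U>245)&(U<395)]; print(b.min(0).round(4),b.max(0).round(4))
```

```text
[-0.0435 -0.0144  0.007 ] [-0.0359 -0.0105  0.012 ]
[ 0.0346 -0.0146  0.007 ] [ 0.0416 -0.0108  0.0118]
tin top in tool [nan nan nan] [nan nan]Traceback (most recent call last):
  File "<stdin>", line 7, in <module>
    return umr_minimum(a, axis, None, out, keepdims, initial, where)
ValueError: zero-size array to reduction operation minimum which has no identity
```

Emit:
{"op": "drive_tool", "data": {"motion": [[[0,0,0],[0,0.75,0],0.3],[[0,0,0],[0,0.75,0],0.3],[[0,0,0],[0,0.7,0],0.3],[[0.6,0,0.6],[0,0,0],0.3],[[1,0,1],[0,0,0],0.3],[[1,0,1],[0,0,0],0.3],[[1,0,1],[0,0,0],0.3],[[1,0,1],[0,0,0],0.3],[[1,0,1],[0,0,0],0.3],[[1,0,1],[0,0,0],0.3],[[1,0,1],[0,0,0],0.3],[[1,0,1],[0,0,0],0.3]]}}

```text
time: 6.45
tool_pos: [0.5799, -0.115, 0.1595]
tool_rot: [0.707, -0.706, 0.024, -0.021]
contact_force: [1.2, -0.2, -1.2]
gripper_width: 0.688
```

Emit:
{"op": "drive_tool", "data": {"motion": [[[1,0,1],[0,0,0],0.3],[[0.8,1,0.4],[0,0,0],0.3],[[0.4,1,0],[0,0,0],0.3],[[0,1,0],[0,0,0],0.3],[[0,0,0],[0,0,0],0.3]]}}

```text
time: 6.95
tool_pos: [0.6327, -0.0837, 0.0796]
tool_rot: [0.708, -0.706, 0.027, -0.018]
contact_force: [-0.0, -0.6, -1.5]
gripper_width: 0.687
```

```bash
python3 go.py 0.6388 -0.0835 0.008 -3.4
```

```text
t 7.0 pos [ 0.6327 -0.0837  0.0796] jaw yaw -3.59 toolY [-0.013  0.003 -1.   ] w 0.687 F [-0.  -0.6 -1.5] j6 -0.19
turn y -0.04 units; shift [0.28 2.86 0.02]
```

Emit:
{"op": "drive_tool", "data": {"motion": [[[0.25,0.6,0],[0,0,0],0.3],[[0,0.8,0],[0,0,0],0.3],[[0,0.6,0],[0,0,0],0.3],[[0,0.4,0],[0,0,0],0.3],[[0,0.2,0],[0,0,0],0.3],[[0,0.1,0],[0,0,0],0.3],[[0,0,0],[0,0,0],0.3],[[0,0,0],[0,0,0],0.3]]}}

```text
time: 7.75
tool_pos: [0.6442, -0.0857, 0.0208]
tool_rot: [-0.707, 0.707, -0.022, 0.023]
contact_force: [-0.8, -0.1, -0.7]
gripper_width: 0.685
```

```bash
python3 go.py 0.6388 -0.0835 0.008 -3.4
python3 - <<'E'
from h import *
f=grab('scene'); cv2.imwrite('pics/s1.png',cv2.resize(f['img'][190:330,150:330],None,fx=4,fy=4))
E
```

```text
t 7.8 pos [ 0.6442 -0.0857  0.0208] jaw yaw -3.61 toolY [ 0.001 -0.    -1.   ] w 0.685 F [-0.8 -0.1 -0.7] j6 -0.18
turn y -0.04 units; shift [-0.22  0.51  0.08]
```

View pics/s1.png

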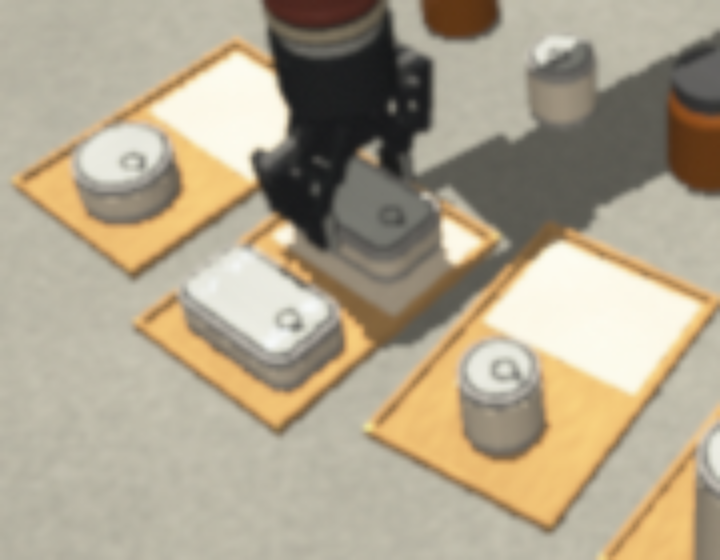

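The scene crop shows the oblong tin level and just above its mat at (390,240), square with its mate at (262,320). The final few millimetres go down next.

Emit:
{"op": "drive_tool", "data": {"motion": [[[-0.2,0.2,0.06],[0,0,0],0.3],[[0,0.15,0],[0,0,0],0.3],[[0,0.1,0],[0,0,0],0.3],[[0,0.05,0],[0,0,0],0.3],[[0,0,0],[0,0,0],0.3],[[0,0,0],[0,0,0],0.3]]}}

```text
time: 8.4
tool_pos: [0.6389, -0.0838, 0.0073]
tool_rot: [-0.707, 0.707, -0.022, 0.022]
contact_force: [-0.1, 0.6, -1.0]
gripper_width: 0.686
```

```bash
python3 go.py 0.6388 -0.0835 0.007 -3.4
```

```text
t 8.4 pos [ 0.6389 -0.0838  0.0073] jaw yaw -3.61 toolY [ 0. -0. -1.] w 0.686 F [-0.1  0.6 -1. ] j6 -0.18
turn y -0.04 units; shift [-0.    0.01  0.01]
```

Emit:
{"op": "drive_tool", "data": {"motion": [[[0,0.08,0],[0,0,0],0.3],[[0,0,0],[0,0,0],0.3],[[0,0,0],[0,0,0],0.3]]}}

```text
time: 8.7
tool_pos: [0.6392, -0.0839, 0.0069]
tool_rot: [-0.707, 0.707, -0.022, 0.022]
contact_force: [-3.9, 0.1, 7.1]
gripper_width: 0.684
```

Emit:
{"op": "drive_tool", "data": {"motion": [[[0,0.06,0],[0,0,0],0.3],[[0,0,0],[0,0,0],0.3],[[0,0,0],[0,0,0],0.3]]}}

```text
time: 9.0
tool_pos: [0.6392, -0.0839, 0.0069]
tool_rot: [-0.707, 0.707, -0.022, 0.022]
contact_force: [-9.2, 2.0, 14.4]
gripper_width: 0.689
```

Emit:
{"op": "drive_tool", "data": {"motion": [[[0,0,0],[0,0,0],-0.5],[[0,0,0],[0,0,0],-0.5],[[0,0,0],[0,0,0],-0.5],[[0,-0.3,0],[0,0,0],-0.5],[[0,-0.6,0],[0,0,0],-0.5],[[0,-1,0],[0,0,0],-0.5],[[0,-1,0],[0,0,0],-1],[[0,-1,0],[0,0,0],-1],[[0,-1,0],[0,0,0],-1],[[0,-1,0],[0,0,0],-1],[[0,0,0],[0,0,0],-1]]}}

```text
time: 10.1
tool_pos: [0.6418, -0.0845, 0.1581]
tool_rot: [-0.706, 0.708, -0.019, 0.026]
contact_force: [0.1, -0.3, 1.1]
gripper_width: 0.995
```

```bash
python3 w.py 0.032 0.6388 -0.0817;python3 go.py 0.4579 -0.0578 0.15 90
```

```text
blob c [ 0.6387 -0.0816] sz [0.103 0.06 ] ang 86.4 h 0.0317 px [315. 184.]
t 10.2 pos [ 0.6406 -0.0842  0.1554] jaw yaw -3.61 toolY [ 0.006 -0.002 -1.   ] w 1.001 F [-0.2  0.5 -1. ] j6 -0.18
turn y 17.28 units; shift [-1.06  0.22 -7.31]
```

The oblong tin is down at (0.6387, -0.0816), yaw -3.6°, which is on its mat. The small tin is next.

Emit:
{"op": "drive_tool", "data": {"motion": [[[0,0,0],[0,1,0],-1],[[0,0,0],[0,1,0],-1],[[0,0,0],[0,1,0],-1],[[0,0,0],[0,1,0],-1],[[0,0,0],[0,1,0],-1],[[0,0,0],[0,1,0],-1],[[0,0,0],[0,1,0],-1],[[0,0,0],[0,1,0],-1],[[0,0,0],[0,1,0],-1],[[0,0,0],[0,1,0],-1],[[0,0,0],[0,1,0],-1],[[0,0,0],[0,1,0],-1]]}}

```text
time: 11.35
tool_pos: [0.6378, -0.0835, 0.1498]
tool_rot: [-0.6, 0.601, -0.375, 0.373]
contact_force: [0.0, -0.1, 0.2]
gripper_width: 0.999
```

Emit:
{"op": "drive_tool", "data": {"motion": [[[0,0,0],[0,1,0],-1],[[0,0,0],[0,1,0],-1],[[0,0,0],[0,1,0],-1],[[0,0,0],[0,1,0],-1],[[0,0,-0.8],[0,0.6,0],-1],[[0,0,-1],[0,0,0],-1],[[0,0,-1],[0,0,0],-1],[[0,0,-1],[0,0,0],-1],[[0,0,0],[0,0,0],-1]]}}

```text
time: 12.25
tool_pos: [0.5409, -0.0901, 0.1494]
tool_rot: [-0.514, 0.515, -0.486, 0.484]
contact_force: [0.1, -0.4, -0.4]
gripper_width: 0.995
```

```bash
python3 w.py 0.053 0.4579 -0.0578;python3 go.py 0.4579 -0.0578 0.06 -86.6
```

```text
blob c [ 0.4596 -0.058 ] sz [0.05  0.048] ang 2.7 h 0.0515 px [282. 275.]
t 12.3 pos [ 0.5424 -0.0902  0.15  ] jaw yaw -86.65 toolY [-0.002  0.001 -1.   ] w 0.997 F [ 0.1 -0.4  0. ] j6 1.21
turn y -0.01 units; shift [-1.49  3.61 -3.29]
```

Emit:
{"op": "drive_tool", "data": {"motion": [[[-0.5,0,-1],[0,0,0],-1],[[-0.5,0,-1],[0,0,0],-1],[[-0.49,0,-1],[0,0,0],-1],[[0,1,-0.25],[0,0,0],-1],[[0,1,0],[0,0,0],-1],[[0,1,0],[0,0,0],-1],[[0,1,0],[0,0,0],-1],[[0,0.9,0],[0,0,0],-1],[[0,0.5,0],[0,0,0],-1],[[0,0.3,0],[0,0,0],-1],[[0,0,0],[0,0,0],-1],[[0,0,0],[0,0,0],-1]]}}

```text
time: 13.5
tool_pos: [0.4615, -0.0583, 0.0097]
tool_rot: [0.515, -0.514, 0.485, -0.485]
contact_force: [0.0, 0.2, -0.7]
gripper_width: 0.998
```

Emit:
{"op": "drive_tool", "data": {"motion": [[[0,0,0],[0,0,0],0.5],[[0,0,0],[0,0,0],0.5],[[0,0,0],[0,0,0],0.5],[[0,0,0],[0,0,0],0.5],[[0,0,0],[0,0,0],0.5],[[0,0,0],[0,0,0],0.5],[[0,0,0],[0,0,0],0.5],[[0,0,0],[0,0,0],0.5]]}}

```text
time: 14.3
tool_pos: [0.4617, -0.0583, 0.01]
tool_rot: [0.515, -0.514, 0.484, -0.486]
contact_force: [-0.1, 0.8, 5.7]
gripper_width: 0.572
```

Emit:
{"op": "drive_tool", "data": {"motion": [[[0,-0.3,0],[0,0,0],0.5],[[0,-0.6,0],[0,0,0],0.5],[[0,-1,0],[0,0,0],0.5],[[0,-1,0],[0,0,0],0.5],[[0,-1,0],[0,0,0],0.5],[[0,-1,0],[0,0,0],0.5],[[0,-1,0],[0,0,0],0.5],[[0,-0.5,0],[0,0,0],0.5],[[0,0,0],[0,0,0],0.5]]}}

```text
time: 15.2
tool_pos: [0.4616, -0.0583, 0.1707]
tool_rot: [0.515, -0.514, 0.484, -0.486]
contact_force: [0.9, 0.3, -1.3]
gripper_width: 0.574
```

```bash
python3 go.py 0.6098 0.0782 0.14 -86.6
```

```text
t 15.2 pos [ 0.4616 -0.0583  0.1707] jaw yaw -86.61 toolY [ 0.003 -0.001 -1.   ] w 0.574 F [ 0.9  0.3 -1.3] j6 1.23
turn y -0.0 units; shift [-5.1   1.24  6.24]
```

Emit:
{"op": "drive_tool", "data": {"motion": [[[-0.85,0,1],[0,0,0],0.5],[[-0.85,0,1],[0,0,0],0.5],[[-0.85,0,1],[0,0,0],0.5],[[-0.85,0,1],[0,0,0],0.5],[[-0.85,0,1],[0,0,0],0.5],[[-0.85,0,1],[0,0,0],0.5],[[0,1,0.3],[0,0,0],0.5],[[0,1,0],[0,0,0],0.5],[[0,1,0],[0,0,0],0.5],[[0,1,0],[0,0,0],0.5],[[0,0.7,0],[0,0,0],0.5],[[0,0,0],[0,0,0],0.5]]}}

```text
time: 16.4
tool_pos: [0.6067, 0.0785, 0.0463]
tool_rot: [-0.512, 0.517, -0.487, 0.483]
contact_force: [-0.2, 0.0, -2.1]
gripper_width: 0.573
```

Emit:
{"op": "drive_tool", "data": {"motion": [[[0,0.4,0],[0,0,0],0.5],[[0,0.3,0],[0,0,0],0.5],[[0,0.2,0],[0,0,0],0.5],[[0,0,0],[0,0,0],0.5],[[0,0,0],[0,0,0],0.5]]}}

```text
time: 16.9
tool_pos: [0.6107, 0.0785, 0.0293]
tool_rot: [0.515, -0.514, 0.485, -0.485]
contact_force: [0.2, -1.3, -0.8]
gripper_width: 0.571
```

```bash
python3 go.py 0.6115 0.0782 0.0135 -86.6
```

```text
t 16.9 pos [0.6107 0.0785 0.0293] jaw yaw -86.61 toolY [ 0.001 -0.    -1.   ] w 0.571 F [ 0.2 -1.3 -0.8] j6 1.52
turn y -0.0 units; shift [0.02 0.63 0.03]
```

Emit:
{"op": "drive_tool", "data": {"motion": [[[0,0.25,0.03],[0,0,0],0.5],[[0,0.2,0],[0,0,0],0.5],[[0,0.15,0],[0,0,0],0.5],[[0,0,0],[0,0,0],0.5],[[0,0,0],[0,0,0],0.5],[[0,0,0],[0,0,0],0.5]]}}

```text
time: 17.5
tool_pos: [0.611, 0.0786, 0.0137]
tool_rot: [-0.515, 0.515, -0.485, 0.485]
contact_force: [-0.9, -0.9, -1.4]
gripper_width: 0.571
```

Emit:
{"op": "drive_tool", "data": {"motion": [[[0,0.08,0],[0,0,0],0.5],[[0,0,0],[0,0,0],0.5],[[0,0,0],[0,0,0],0.5]]}}

```text
time: 17.8
tool_pos: [0.6114, 0.0786, 0.013]
tool_rot: [0.515, -0.515, 0.485, -0.485]
contact_force: [-2.7, -0.5, 4.0]
gripper_width: 0.576
```

Emit:
{"op": "drive_tool", "data": {"motion": [[[0,0,0],[0,0,0],-0.4],[[0,0,0],[0,0,0],-0.4],[[0,0,0],[0,0,0],-0.4],[[0,-0.3,0],[0,0,0],-0.4],[[0,-0.6,0],[0,0,0],-0.4],[[0,-1,0],[0,0,0],-0.4],[[0,-1,0],[0,0,0],-1],[[0,-1,0],[0,0,0],-1],[[0,-1,0],[0,0,0],-1],[[0,-0.8,0],[0,0,0],-1],[[0,0,0],[0,0,0],-1]]}}

```text
time: 18.9
tool_pos: [0.6139, 0.0787, 0.1601]
tool_rot: [0.517, -0.512, 0.483, -0.487]
contact_force: [0.2, -0.2, 0.4]
gripper_width: 1.0
```

```bash
python3 w.py 0.055 0.61 0.078;python3 go.py 0.4173 0.1923 0.15 -94.5
```

```text
blob c [0.6088 0.0789] sz [0.049 0.049] ang 31.4 h 0.0546 px [319. 200.]
t 18.9 pos [0.6126 0.0786 0.1575] jaw yaw -86.61 toolY [ 0.005  0.    -1.   ] w 1.002 F [-0.5 -1.3  0.6] j6 1.52
turn y 1.58 units; shift [-3.92  0.25 -8.15]
```

Emit:
{"op": "drive_tool", "data": {"motion": [[[0,0,0],[0,0.8,0],-1],[[0,0,0],[0,0.8,0],-1],[[-0.5,0,-1],[0,0,0],-1],[[-0.5,0,-1],[0,0,0],-1],[[-0.5,0,-1],[0,0,0],-1],[[-0.5,0,-1],[0,0,0],-1],[[-0.5,0,-1],[0,0,0],-1],[[-0.5,0,-1],[0,0,0],-1],[[-0.5,0,-1],[0,0,0],-1],[[-0.4,0,-1],[0,0,0],-1],[[0,0,0],[0,0,0],-1],[[0,0,0],[0,0,0],-1]]}}

```text
time: 20.15
tool_pos: [0.4189, 0.1918, 0.1533]
tool_rot: [0.479, -0.48, 0.52, -0.519]
contact_force: [0.1, -1.3, 0.5]
gripper_width: 0.996
```

```bash
python3 w.py 0.035 0.4173 0.1923;python3 go.py 0.4173 0.1923 0.004 -94.5
```

```text
blob c [0.4172 0.1935] sz [0.066 0.067] ang 85.4 h 0.0337 px [318. 191.]
t 20.2 pos [0.4196 0.1916 0.1537] jaw yaw -94.6 toolY [-0.001 -0.    -1.   ] w 0.996 F [1.3 0.1 0.2] j6 1.92
turn y -0.02 units; shift [-0.02  5.99 -0.09]
```

Emit:
{"op": "drive_tool", "data": {"motion": [[[-0.05,1,-0.1],[0,0,0],-1],[[0,1,0],[0,0,0],-1],[[0,1,0],[0,0,0],-1],[[0,1,0],[0,0,0],-1],[[0,0.8,0],[0,0,0],-1],[[0,0.5,0],[0,0,0],-1],[[0,0.4,0],[0,0,0],-1],[[0,0.3,0],[0,0,0],-1],[[0,0,0],[0,0,0],-1],[[0,0,0],[0,0,0],-1]]}}

```text
time: 21.2
tool_pos: [0.4178, 0.1934, 0.0049]
tool_rot: [-0.48, 0.479, -0.52, 0.52]
contact_force: [-0.3, -0.1, 0.0]
gripper_width: 1.0
```

Emit:
{"op": "drive_tool", "data": {"motion": [[[0,0,0],[0,0,0],0.3],[[0,0,0],[0,0,0],0.3],[[0,0,0],[0,0,0],0.3],[[0,0,0],[0,0,0],0.3],[[0,0,0],[0,0,0],0.3],[[0,0,0],[0,0,0],0.3]]}}

```text
time: 21.8
tool_pos: [0.4184, 0.1936, 0.0058]
tool_rot: [-0.48, 0.479, -0.519, 0.52]
contact_force: [-0.1, 0.4, 7.0]
gripper_width: 0.776
```

Emit:
{"op": "drive_tool", "data": {"motion": [[[0,-0.3,0],[0,0,0],0.3],[[0,-0.6,0],[0,0,0],0.3],[[0,-1,0],[0,0,0],0.3],[[0,-1,0],[0,0,0],0.3],[[0,-1,0],[0,0,0],0.3],[[0,-1,0],[0,0,0],0.3],[[0,-1,0],[0,0,0],0.3],[[0,-0.5,0],[0,0,0],0.3],[[0,0,0],[0,0,0],0.3],[[0,0,0],[0,0,0],0.3]]}}

```text
time: 22.8
tool_pos: [0.4165, 0.1931, 0.1632]
tool_rot: [0.479, -0.48, 0.52, -0.519]
contact_force: [-0.6, -0.5, -1.8]
gripper_width: 0.776
```

```bash
python3 go.py 0.5992 -0.2456 0.15 -94.5
```

```text
t 22.8 pos [0.4165 0.1931 0.1632] jaw yaw -94.61 toolY [-0.001 -0.    -1.   ] w 0.776 F [-0.6 -0.5 -1.8] j6 1.92
turn y -0.02 units; shift [16.92  0.52  8.66]
```

Emit:
{"op": "drive_tool", "data": {"motion": [[[0.6,0,0.3],[0,0,0],0.3],[[1,0,0.5],[0,0,0],0.3],[[1,0,0.5],[0,0,0],0.3],[[1,0,0.5],[0,0,0],0.3],[[1,0,0.5],[0,0,0],0.3],[[1,0,0.5],[0,0,0],0.3],[[1,0,0.5],[0,0,0],0.3],[[1,0,0.5],[0,0,0],0.3],[[1,0,0.5],[0,0,0],0.3],[[1,0,0.5],[0,0,0],0.3],[[1,0,0.5],[0,0,0],0.3],[[1,0,0.5],[0,0,0],0.3]]}}

```text
time: 24.0
tool_pos: [0.5374, -0.1081, 0.1615]
tool_rot: [0.479, -0.48, 0.521, -0.518]
contact_force: [-1.0, 0.6, -2.1]
gripper_width: 0.774
```

Emit:
{"op": "drive_tool", "data": {"motion": [[[1,0,0.6],[0,0,0],0.3],[[1,0,0.6],[0,0,0],0.3],[[1,0,0.6],[0,0,0],0.3],[[1,0,0.6],[0,0,0],0.3],[[1,0,0.4],[0,0,0],0.3],[[0.3,1,0],[0,0,0],0.3],[[0,1,0],[0,0,0],0.3],[[0,1,0],[0,0,0],0.3],[[0,1,0],[0,0,0],0.3],[[0,0.7,0],[0,0,0],0.3],[[0,0,0],[0,0,0],0.3],[[0,0,0],[0,0,0],0.3]]}}

```text
time: 25.2
tool_pos: [0.5972, -0.2449, 0.0461]
tool_rot: [0.479, -0.48, 0.52, -0.519]
contact_force: [0.4, 0.4, -1.2]
gripper_width: 0.77
```

```bash
python3 go.py 0.5992 -0.2456 0.0095 -94.5
```

```text
t 25.2 pos [ 0.5972 -0.2449  0.0461] jaw yaw -94.61 toolY [-0.001  0.001 -1.   ] w 0.77 F [ 0.4  0.4 -1.2] j6 1.15
turn y -0.02 units; shift [0.02 1.46 0.09]
```

Emit:
{"op": "drive_tool", "data": {"motion": [[[0.02,0.5,0.09],[0,0,0],0.3],[[0,0.4,0],[0,0,0],0.3],[[0,0.3,0],[0,0,0],0.3],[[0,0.2,0],[0,0,0],0.3],[[0,0.05,0],[0,0,0],0.3],[[0,0,0],[0,0,0],0.3],[[0,0,0],[0,0,0],0.3],[[0,0,0],[0,0,0],0.3]]}}

```text
time: 26.0
tool_pos: [0.6001, -0.246, 0.0111]
tool_rot: [-0.48, 0.479, -0.519, 0.52]
contact_force: [0.5, -0.7, -1.2]
gripper_width: 0.775
```

Emit:
{"op": "drive_tool", "data": {"motion": [[[0,0.06,0],[0,0,0],0.3],[[0,0,0],[0,0,0],0.3],[[0,0,0],[0,0,0],0.3]]}}

```text
time: 26.3
tool_pos: [0.5997, -0.2458, 0.0091]
tool_rot: [0.479, -0.479, 0.52, -0.52]
contact_force: [-1.4, 0.4, -1.8]
gripper_width: 0.781
```

Emit:
{"op": "drive_tool", "data": {"motion": [[[0,0.06,0],[0,0,0],0.3],[[0,0,0],[0,0,0],0.3],[[0,0,0],[0,0,0],0.3]]}}

```text
time: 26.6
tool_pos: [0.5998, -0.2459, 0.0088]
tool_rot: [0.479, -0.48, 0.52, -0.52]
contact_force: [-4.0, 1.7, 5.0]
gripper_width: 0.776
```

Contact made. I'll release partly, lift, then open.

Emit:
{"op": "drive_tool", "data": {"motion": [[[0,0,0],[0,0,0],-0.75],[[0,0,0],[0,0,0],-0.75],[[0,0,0],[0,0,0],-0.75],[[0,-0.3,0],[0,0,0],-0.75],[[0,-0.6,0],[0,0,0],-0.75],[[0,-1,0],[0,0,0],-1],[[0,-1,0],[0,0,0],-1],[[0,-1,0],[0,0,0],-1],[[0,-1,0],[0,0,0],-1],[[0,-1,0],[0,0,0],-1],[[0,-0.5,0],[0,0,0],-1],[[0,0,0],[0,0,0],-1]]}}

```text
time: 27.8
tool_pos: [0.6013, -0.2466, 0.1714]
tool_rot: [-0.48, 0.479, -0.518, 0.522]
contact_force: [0.2, 0.4, -0.7]
gripper_width: 1.003
```

```bash
python3 w.py 0.037 0.5992 -0.2456;python3 go.py 0.368 0.3124 0.2 -89
```

```text
blob c [ 0.5993 -0.2456] sz [0.067 0.067] ang 40.8 h 0.0367 px [319. 189.]
t 27.9 pos [ 0.6003 -0.2461  0.169 ] jaw yaw -94.61 toolY [ 0.002 -0.001 -1.   ] w 1.003 F [ 0.7  0.2 -0. ] j6 1.15
turn y -1.12 units; shift [-22.5   -1.28  -8.9 ]
```

The flat tin is on its mat. The tall tin is the last one.

Emit:
{"op": "drive_tool", "data": {"motion": [[[0,-0.4,0],[0,-0.6,0],-1],[[-0.5,-0.5,-0.2],[0,-0.5,0],-1],[[-1,-0.4,-0.4],[0,0,0],-1],[[-1,0,-0.4],[0,0,0],-1],[[-1,0,-0.4],[0,0,0],-1],[[-1,0,-0.4],[0,0,0],-1],[[-1,0,-0.4],[0,0,0],-1],[[-1,0,-0.4],[0,0,0],-1],[[-1,0,-0.4],[0,0,0],-1],[[-1,0,-0.4],[0,0,0],-1],[[-1,0,-0.4],[0,0,0],-1],[[-1,0,-0.4],[0,0,0],-1]]}}

```text
time: 29.05
tool_pos: [0.4896, 0.0163, 0.1979]
tool_rot: [-0.503, 0.505, -0.497, 0.495]
contact_force: [0.3, -0.2, 0.4]
gripper_width: 0.999
```

Emit:
{"op": "drive_tool", "data": {"motion": [[[-1,0,-0.4],[0,0,0],-1],[[-1,0,-0.4],[0,0,0],-1],[[-1,0,-0.4],[0,0,0],-1],[[-1,0,-0.4],[0,0,0],-1],[[-1,0,-0.4],[0,0,0],-1],[[-1,0,-0.4],[0,0,0],-1],[[-1,0,-0.4],[0,0,0],-1],[[-1,0,-0.4],[0,0,0],-1],[[-1,0,-0.4],[0,0,0],-1],[[-1,0,-0.4],[0,0,0],-1],[[-1,0,-0.4],[0,0,0],-1],[[0,0,0],[0,0,0],-1]]}}

```text
time: 30.25
tool_pos: [0.375, 0.2899, 0.198]
tool_rot: [-0.504, 0.506, -0.496, 0.495]
contact_force: [-0.3, -0.2, -0.4]
gripper_width: 0.999
```

```bash
python3 w.py 0.1 0.368 0.3124;python3 go.py 0.368 0.3124 0.055 -89.5;  python3 - <<'E'
from h import *
f=grab('wrist'); cv2.imwrite('pics/w3.png',f['img'])
E
```

```text
blob c [0.3679 0.3143] sz [0.057 0.057] ang 1.1 h 0.0997 px [292. 202.]
t 30.3 pos [0.3756 0.2888 0.1982] jaw yaw -88.96 toolY [-0.003 -0.002 -1.   ] w 0.999 F [-0.5 -0.8  0.9] j6 2.05
turn y 0.11 units; shift [-0.95  5.73 -0.28]
```

View pics/w3.png

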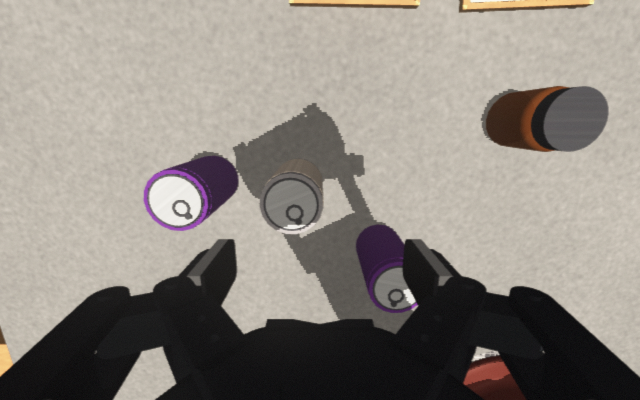

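The wrist view shows the intended white-banded tin at (292,202). The purple ones are at (178,200) and (395,285), and a jar is at (570,118).

Emit:
{"op": "drive_tool", "data": {"motion": [[[-0.5,0,-0.14],[0,0,0],-1],[[-0.5,0,-0.14],[0,0,0],-1],[[0,0.5,0],[0,0,0],-1],[[0,1,0],[0,0,0],-1],[[0,1,0],[0,0,0],-1],[[0,1,0],[0,0,0],-1],[[0,1,0],[0,0,0],-1],[[0,1,0],[0,0,0],-1],[[0,0.6,0],[0,0,0],-1],[[0,0,0],[0,0,0],-1],[[0,0,0],[0,0,0],-1]]}}

```text
time: 31.45
tool_pos: [0.3694, 0.3131, 0.0472]
tool_rot: [-0.503, 0.504, -0.496, 0.496]
contact_force: [-1.0, 0.8, -0.4]
gripper_width: 1.0
```

Emit:
{"op": "drive_tool", "data": {"motion": [[[0,0,0],[0,0,0],0.4],[[0,0,0],[0,0,0],0.4],[[0,0,0],[0,0,0],0.4],[[0,0,0],[0,0,0],0.4],[[0,0,0],[0,0,0],0.4],[[0,0,0],[0,0,0],0.4],[[0,0,0],[0,0,0],0.4]]}}

```text
time: 32.15
tool_pos: [0.3707, 0.3142, 0.0491]
tool_rot: [0.505, -0.503, 0.496, -0.496]
contact_force: [-0.1, 0.5, 6.5]
gripper_width: 0.668
```

Emit:
{"op": "drive_tool", "data": {"motion": [[[0,-0.3,0],[0,0,0],0.4],[[0,-0.6,0],[0,0,0],0.4],[[0,-1,0],[0,0,0],0.4],[[0,-1,0],[0,0,0],0.4],[[0,-1,0],[0,0,0],0.4],[[0,-1,0],[0,0,0],0.4],[[0,-0.7,0],[0,0,0],0.4],[[0,-0.4,0],[0,0,0],0.4],[[0,0,0],[0,0,0],0.4],[[0,0,0],[0,0,0],0.4]]}}

```text
time: 33.15
tool_pos: [0.3689, 0.3129, 0.1962]
tool_rot: [-0.503, 0.505, -0.496, 0.496]
contact_force: [-0.3, -0.2, -3.9]
gripper_width: 0.668
```

```bash
python3 go.py 0.6088 0.2567 0.18 -89.5
```

```text
t 33.1 pos [0.3689 0.3129 0.1962] jaw yaw -89.11 toolY [-0.002 -0.001 -1.   ] w 0.668 F [-0.3 -0.2 -3.9] j6 2.1
turn y 0.08 units; shift [2.33 0.63 9.58]
```

Emit:
{"op": "drive_tool", "data": {"motion": [[[0.2,0,0.7],[0,0,0],0.4],[[0.25,0,1],[0,0,0],0.4],[[0.25,0,1],[0,0,0],0.4],[[0.25,0,1],[0,0,0],0.4],[[0.25,0,1],[0,0,0],0.4],[[0.25,0,1],[0,0,0],0.4],[[0.25,0,1],[0,0,0],0.4],[[0.25,0,1],[0,0,0],0.4],[[0.2,0,1],[0,0,0],0.4],[[0.15,0.3,0.6],[0,0,0],0.4],[[0,0.6,0.3],[0,0,0],0.4],[[0,0.8,0],[0,0,0],0.4]]}}

```text
time: 34.35
tool_pos: [0.6117, 0.2589, 0.1533]
tool_rot: [-0.504, 0.504, -0.496, 0.496]
contact_force: [-0.4, -0.4, -2.9]
gripper_width: 0.668
```

Emit:
{"op": "drive_tool", "data": {"motion": [[[0,0.8,0],[0,0,0],0.4],[[0,0.8,0],[0,0,0],0.4],[[0,0.7,0],[0,0,0],0.4],[[0,0.5,0],[0,0,0],0.4],[[0,0.4,0],[0,0,0],0.4],[[0,0,0],[0,0,0],0.4],[[0,0,0],[0,0,0],0.4],[[0,0,0],[0,0,0],0.4]]}}

```text
time: 35.15
tool_pos: [0.6114, 0.26, 0.0766]
tool_rot: [0.505, -0.503, 0.496, -0.497]
contact_force: [0.8, 0.2, -3.0]
gripper_width: 0.668
```

```bash
python3 go.py 0.6105 0.2567 0.0535 -89.5
```

```text
t 35.1 pos [0.6114 0.26   0.0766] jaw yaw -89.1 toolY [ 0.002  0.001 -1.   ] w 0.668 F [ 0.8  0.2 -3. ] j6 1.85
turn y 0.08 units; shift [ 0.13  0.92 -0.04]
```

Emit:
{"op": "drive_tool", "data": {"motion": [[[0.13,0.3,-0.04],[0,0,0],0.4],[[0,0.25,0],[0,0,0],0.4],[[0,0.2,0],[0,0,0],0.4],[[0,0.1,0],[0,0,0],0.4],[[0,0.05,0],[0,0,0],0.4],[[0,0,0],[0,0,0],0.4],[[0,0,0],[0,0,0],0.4],[[0,0,0],[0,0,0],0.4]]}}

```text
time: 35.95
tool_pos: [0.6097, 0.2565, 0.0527]
tool_rot: [0.504, -0.504, 0.496, -0.496]
contact_force: [-0.3, -0.5, -2.9]
gripper_width: 0.664
```

Emit:
{"op": "drive_tool", "data": {"motion": [[[0,0.06,0],[0,0,0],0.4],[[0,0,0],[0,0,0],0.4],[[0,0,0],[0,0,0],0.4]]}}

```text
time: 36.25
tool_pos: [0.61, 0.2565, 0.0522]
tool_rot: [0.504, -0.504, 0.496, -0.496]
contact_force: [-2.8, -0.2, 4.4]
gripper_width: 0.669
```

Emit:
{"op": "drive_tool", "data": {"motion": [[[0,0,0],[0,0,0],-0.6],[[0,0,0],[0,0,0],-0.6],[[0,0,0],[0,0,0],-0.6],[[0,-0.3,0],[0,0,0],-0.6],[[0,-0.6,0],[0,0,0],-0.6],[[0,-1,0],[0,0,0],-1],[[0,-1,0],[0,0,0],-1],[[0,-1,0],[0,0,0],-1],[[0,-1,0],[0,0,0],-1],[[0,-1,0],[0,0,0],-1],[[0,-0.5,0],[0,0,0],-1],[[0,0,0],[0,0,0],-1]]}}

```text
time: 37.45
tool_pos: [0.611, 0.2568, 0.215]
tool_rot: [0.506, -0.502, 0.495, -0.497]
contact_force: [0.3, 0.4, 0.1]
gripper_width: 0.998
```

Emit:
{"op": "drive_tool", "data": {"motion": [[[0,0,-1],[0,0,0],-1],[[0,0,-1],[0,0,0],-1],[[0,0,-1],[0,0,0],-1],[[0,0,-1],[0,0,0],-1],[[0,0,-1],[0,0,0],-1],[[0,0,-1],[0,0,0],-1],[[0,0,-1],[0,0,0],-1],[[0,0,0],[0,0,0],-1],[[0,0,0],[0,0,0],-1]]}}

```text
time: 38.35
tool_pos: [0.434, 0.2535, 0.21]
tool_rot: [-0.504, 0.504, -0.496, 0.496]
contact_force: [-0.4, -0.6, -0.4]
gripper_width: 0.999
```

```bash
python3 - <<'E'
from h import *
f=grab('top'); cv2.imwrite('pics/top9.png',f['img']); W=cloud(f)
for n,(x,y,h) in dict(tall=(.6088,.2567,.103),small=(.6098,.0782,.055),obl=(.6388,-.0817,.031),flat=(.5992,-.2456,.037),jarA=(.4466,.0635,.0863),jarB=(.4169,-.1894,.0861)).items():
    m=(np.abs(W[...,2]-h)<.008)&(np.hypot(W[...,0]-x,W[...,1]-y)<.062); p=W[m]
    q=cv2.minAreaRect(p[:,:2].astype(np.float32)) if len(p) else None
    print(n,np.round(q[0],4),np.round(q[1],3),round(q[2],1),'h',np.median(p[:,2]).round(4),'off mm',np.round((np.array(q[0])-(x,y))*1000,1))
E
python3 go.py
```

```text
tall [0.607  0.2562] [0.057 0.056] 89.0 h 0.1039 off mm [-1.8 -0.5]
small [0.6088 0.0788] [0.047 0.049] 88.9 h 0.0561 off mm [-1.   0.6]
obl [ 0.6391 -0.0827] [0.105 0.061] 86.8 h 0.0328 off mm [ 0.3 -1. ]
flat [ 0.5988 -0.2454] [0.066 0.066] 1.3 h 0.0377 off mm [-0.4  0.2]
jarA [0.4466 0.0635] [0.053 0.054] 89.1 h 0.0863 off mm [ 0. -0.]
jarB [ 0.4169 -0.1896] [0.055 0.055] 43.2 h 0.0861 off mm [-0.  -0.2]
t 38.4 pos [0.4346 0.2535 0.2104] jaw yaw -89.11 toolY [-0.001 -0.    -1.   ] w 1.003 F [ 0.3  0.6 -0.1] j6 1.94
```

View pics/top9.png

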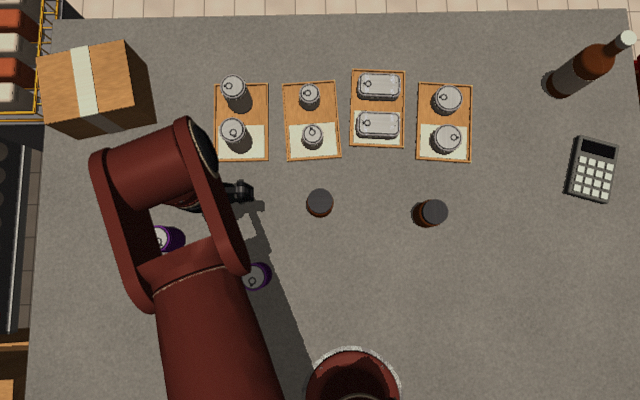

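The top view shows all four tins on their mats beside their mates, at (233,133), (312,136), (378,125) and (446,139). The jars are unmoved at (320,202) and (433,212), and the arm is clear.

```bash
python3 -c "
from plant import manip
print(manip.job_done())"
```

```text
the job is handed in; nothing more can be done
None
```

All four tins were picked up, set down under contact on the paper mat in front of their matching mates, and the job was handed in at about 38 s of the 109 s allowed.

My last check, from the top camera's depth after the arm had backed off:

| Item | Result |
|---|---|
| Tall tin | centre within 2 mm of the measured mat centre |
| Small tin | centre within 2 mm of the measured mat centre |
| Oblong tin | centre within 2 mm of the measured mat centre, long side within about 1° of the tray's y |
| Flat tin | centre within 2 mm of the measured mat centre |
| Tin heights | tops match tins standing upright on the tray floors |
| Jars | moved 0.2 mm at most |

The purple lookalikes were not touched.

Two measurements disagreed slightly:
- **Heights:** the scene camera's depth read 3–4 mm higher than the top camera's.
- **Mat to mate:** the distance measured about 98 mm instead of the stated 100 mm.

Both are well inside the tolerances. No check failed, and the hand-in itself gave no verdict.

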